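# Clamp the lifter insert in the screw clamp for polishing

## Task

The lifter insert lies loose in the channel of the screw clamp, short of its stop. Push it back along the channel until it is right up against the stop, then turn the T-handle clockwise until you feel the resistance climb and the insert is firmly clamped, without forcing it, and let go. Leave the other things on the bench where they are.

Things in the scene. Friction and masses are not known exactly. Their poses are not given: they have to be found in the camera images.
- clamp: Grey cast-iron C-frame screw clamp bolted to the bench, 170 x 90 mm over its foot. Origin at bench level under the screw axis; x along the channel towards stop and column, z up. Channel floor 40 mm up, between steel rails 26 mm apart and 8 mm high. Column at x = 36 to 75 mm carries the arm (40 mm wide) over the channel; the screw passes through the boss (44 mm across, top 140 mm up) at its end.
- stop_face (a point): Middle of the steel stop plate's face at the column end of the channel, 10 mm above the channel floor; the insert's foot end must bear against it. Axes as the clamp's.
- channel_mouth (a point): Open end of the channel, on its floor in the middle, 80 mm from the screw axis; the insert sticks out here. Axes as the clamp's.
- t_handle: Steel T-handle on the vertical screw: square bar 70 x 16 x 16 mm. Origin at its centre, on the screw axis; x along the bar. It stays over 30 mm clear of the boss. Clockwise from above screws it down, 12 mm a turn; the tip meets the insert after a third to three quarters of a turn. It runs freely (under 0.05 N m); then torque climbs: 0.15 to 0.2 N m is firm, above 0.4 is forcing. It holds when let go.
- insert_center (a point): Centre (half-way up) of the lifter insert, a hardened steel bar 120 mm long, 24 mm wide, 20 mm high (16 mm at the two ends), 0.42 kg, lying flat in the channel under the screw; x along it towards the foot end that meets the stop.
- insert_foot (a point): Middle of the insert's foot end face, towards the stop.
- insert_head (a point): Middle of the insert's head end face (24 mm wide, 16 mm high), which sticks out of the open end of the channel.
- wheel_a_center (a point): Centre of a loose grey rubber abrasive wheel lying flat, 44 mm across, 7 mm thick.
- wheel_b_center (a point): Another such wheel.
- wheel_c_center (a point): Another such wheel.
- scraper_center (a point): Middle of a loose deburring scraper with brass handle, 140 mm long, lying on the bench.
- spare_insert_center (a point): Centre of a short spare steel insert, 60 x 20 x 20 mm, lying on the bench.
- stone_center (a point): Centre of a pale polishing stone stick, 100 x 13 x 13 mm, lying on the bench.
Not all that is in view belongs to the job. Leave any yellow look-alike of the clamp alone. Leave any green look-alike of the part that bears insert_center alone.

How it is judged:
On the way, in this order (a step that is already met when the one before it is completed fails the run):
1. the insert is pushed home: foot end within 2 mm of the stop, screw not yet bearing on it (x of insert_foot in the frame of clamp above 0.03 m and contact force between t_handle and insert below 1 N), for 0.2 s.
2. the screw bears on the insert with at least 30 N (contact force between t_handle and insert above 30 N), for 0.2 s.
At the end, for the whole second after the job is handed in: The insert lies flat in the channel with its foot end within 2 mm of the stop, the screw tip presses on it with more than 30 N, and the handle and insert are at rest (x of insert_foot in the frame of clamp above 0.03 m and z of insert_foot in the frame of clamp below 0.053 m and angle between insert_center's own z axis and vertical below 0.05 rad and contact force between t_handle and insert above 30 N and linear speed of insert below 0.01 m/s and angular speed of t_handle below 0.05 rad/s); the robot touches nothing.
It fails at once if the screw is forced: the tip presses on the insert with more than 160 N (contact force between t_handle and insert above 160 N).
It fails at once if another thing on the bench is moved by more than 30 mm (distance of any of wheel_a_center, wheel_b_center, wheel_c_center, scraper_center, spare_insert_center, stone_center from where it was at the start of the episode above 0.03 m).
It also fails if it takes over 64 s, if anything falls off the work surface, if the arm or the gripper's body presses on something with over 40 N, if the wrist force passes 120 N, or if a joint passes its speed limit or range.

## Robot

A 7-joint arm with a two-finger parallel gripper is mounted at the origin on the work surface. World frame = base frame: x ahead of the robot, y to its left, z up, the work surface at z = 0. Lengths are in m, angles in rad, forces in N, time in s.
With the tool pointing down it reaches from about 0.4 to 0.9 m from the base axis. Payload 5.6 kg.
Tool frame: the origin (TCP) lies between the finger pads; the fingertips stand 19 mm ahead of it and the grasp point (between the pads) is the TCP; z points along the fingers, y is the line along which they close (so a half turn about z gives the same grasp; the last joint's range is limited). The gripper opens to 92 mm and grips with 3 to 60 N. Pads are 20 mm wide; open, the fingers measure 128 mm over their backs; the gripper's body (75 mm by 189 mm) begins 69 mm behind the grasp point.
Start: joints at [-1.17, 0.468, -0.012, 1.603, 0.006, 1.071, -0.056], TCP at [0.279, 0.587, 0.234] pointing down, gripper open.
Joint ranges: [-2.53, 2.53], [-0.31, 2.02], [-1.57, 1.55], [0.28, 2.44], [-1.29, 4.43], [0.15, 1.84], [-2.92, 2.92]. Speed limits (rad/s): [2.57, 2.57, 3.14, 3.14, 3.14, 3.14, 3.14].

## Interface

Orientations are given as a rotation vector (axis times angle).
In Python, from rig import monitor, optics, bot, look_for, tip_of gives the robot as it stands.
- The arm moves only by the tool servo_tool, never from a script. Its argument "targets" is a list of rows, each a list of 7 numbers: the shift along the world's x, y, z in m, then the turn, a rotation vector about the world's x, y, z in degrees, then the closure in counts, from 0 (fully open) to 255 (shut). In form: [[x, y, z, rx, ry, rz, grip], ...]. A call has 1 to 5 rows; each row shifts and turns the commanded pose from where the row before left it; what a row does not reach is not made up. A row lasts 1/8 s, in which the tool goes at most 62.5 mm and 10.7 degrees, less where a joint would pass 70% of its speed; a pose out of reach is approached as far as the arm can. A call is refused whole if a number of a shift passes 0.0625 or a number of a turn 10.7, either way. A call with a gripper value outside its range is refused whole. The fingers move at their own pace and stop on an object; "squeeze" is the grip in N (left out, the last holds). Time passes only in rows, so rows that do not move let the fingers close. It gives the time, the measured TCP pose, the force, the opening and the grip force at its end, in the units of the state.
- monitor.sense(): the state, without advancing time (a new reading comes with each control period).
- optics.read_camera(name): name is "side" or "top" or "wrist"; returns the picture (420x560x3 uint8, blue, green, red); there is no depth.
- optics.camera_info(name): a dict with "mtx" (3x3 intrinsics, pixels), "rvec" (rotation vector, rad) and "tvec" (3), from world to camera coordinates, as OpenCV has them. Camera axes: x right, y down, z forward; pixel columns grow to the right and rows downward; lengths in m; the calibration is good to about 2 mm. A picture is of the moment at which its call begins: read the wrist's pose just before it. camera_info takes no time and is no camera call; for the wrist camera it gives the pose at the moment of the call.
- bot.sign_off(): hands the job in; it is judged then, once.
Trained networks look in the newest picture that a camera, given by its name, has taken for a name from the list of things; names that differ only in an ending like _2 or _b are one class to them, and where a whole thing is asked for, a point or a joint stands for the part that bears it (a point fixed in the world has none). Each returns a list of dicts, best first, with "score" (0 to 1); they miss things now and then, are a little off and sometimes report something else, mostly with a low value. They report only what shows in the picture. A call takes as long as a camera call. They do not tell look-alikes from the thing itself.
- look_for(camera, target): "bbox" ([left, top, right, bottom] in pixels, round what is visible of it).
- tip_of(camera, target): "pixel" ([column, row] in pixels: a listed point, or the origin of a listed thing).
The state is a dict: "time": time; "qpos": joint angles; "dq": joint speeds; "tau": joint torques, N m; "position": TCP position; "orientation": TCP orientation; "force": force on the tool from outside, world axes, zero at the start; "wrist_torque": the same for the moment, N m; "opening": finger opening in m; "gripper_force": force on a finger pad.
Only numpy, scipy, OpenCV 4.12 (cv2) and the standard library are available. Lean on these libraries where they do the work, as an engineer would, in place of code of your own. Each camera call takes 0.05 s, during which the arm holds its last target. There are 200 camera calls.

## Working session

There is one attempt and no reset: what is moved stays moved. The work goes in short steps, Python scripts to look and compute and a tool call to move; the robot and the scene stay as the last step left them, time stands still between calls to the robot, and variables do not carry over. Pictures are saved under pics/ and viewed, at most 10 in all, crops included, and the job is handed in when it is done.

Besides the shell and the picture viewer there is one more tool, called as name(argument=value, ...), one argument or row to a line, values as JSON. servo_tool: Moves the arm, as the interface text tells. Its arguments: {"type":"object","properties":{"targets":{"type":"array","items":{"type":"array","items":{"type":"number"}}},"squeeze":{"type":"number"}},"required":["targets"]}

```bash
mkdir -p pics; cat > h.py <<'E'
from rig import monitor, optics, bot, look_for, tip_of
import numpy as np, cv2
def cam(n):
    c=optics.camera_info(n); return np.array(c["mtx"],float),np.array(c["rvec"],float).ravel(),np.array(c["tvec"],float).ravel()
def on_plane(n,px,z):
    K,r,t=cam(n);R=cv2.Rodrigues(r)[0];d=R.T@np.linalg.solve(K,[px[0],px[1],1.]);o=-R.T@t
    return o+d*(z-o[2])/d[2]
def proj(n,P):
    K,r,t=cam(n);return cv2.projectPoints(np.array(P,float).reshape(-1,3),r,t,K,None)[0].reshape(-1,2)
def tri(p1,p2,n1="top",n2="side"):
    Ps=[]
    for n in(n1,n2):
        K,r,t=cam(n);Ps.append(K@np.c_[cv2.Rodrigues(r)[0],t])
    X=cv2.triangulatePoints(Ps[0],Ps[1],np.array(p1,float),np.array(p2,float)).ravel();return X[:3]/X[3]
E
python3 - <<'E'
from h import *
np.set_printoptions(precision=4,suppress=True)
print(monitor.sense())
for n in("top","side"):
    cv2.imwrite(f"pics/{n}0.png",optics.read_camera(n))
    for t in["clamp","stop_face","channel_mouth","t_handle","insert_center","insert_head","insert_foot"]:
        print(n,t,[(np.round(d["pixel"],1).tolist(),round(d["score"],2)) for d in tip_of(n,t)[:3]])
    K,r,t=cam(n);print("campos",-cv2.Rodrigues(r)[0].T@t)
E
```

```text
{'time': 0.0, 'qpos': array([-1.17  ,  0.4684, -0.0116,  1.6036,  0.006 ,  1.0714, -0.0563]), 'dq': array([ 0.0002,  0.0012, -0.0002,  0.0019,  0.0004,  0.0001, -0.    ]), 'tau': array([  0.0001, -52.0583,  -0.0124, -24.3755,  -0.0566,   0.0173,
         0.0002]), 'position': array([0.2789, 0.5865, 0.2326]), 'orientation': array([-0.6914, -3.0643,  0.0027]), 'force': array([ 0.5025, -0.4038, -0.1178]), 'wrist_torque': array([ 0.0445, -0.0491, -0.021 ]), 'gripper_force': 0.0, 'opening': 0.09194589360208004}
top clamp [([313.9, 178.3], 0.87), ([378.3, 320.9], 0.63)]
top stop_face [([327.4, 174.7], 0.96), ([392.7, 322.1], 0.95)]
top channel_mouth [([352.1, 332.7], 0.87), ([283.9, 179.8], 0.78)]
top t_handle [([402.8, 339.4], 0.92), ([322.1, 163.9], 0.66)]
top insert_center [([298.9, 179.6], 0.76), ([218.4, 186.3], 0.74)]
top insert_head [([243.3, 174.9], 0.94), ([274.9, 182.0], 0.87), ([373.8, 265.4], 0.63)]
top insert_foot [([200.1, 197.0], 0.91), ([324.0, 174.5], 0.86)]
campos [ 0.4315 -0.0108  0.9937]
side clamp [([342.5, 248.4], 0.96), ([289.9, 363.8], 0.81)]
side stop_face [([340.9, 246.6], 0.73), ([351.7, 238.5], 0.69), ([304.7, 353.5], 0.57)]
side channel_mouth [([255.0, 334.8], 0.95), ([316.3, 223.8], 0.89)]
side t_handle [([288.5, 280.3], 0.82), ([345.5, 181.9], 0.77)]
side insert_center [([327.2, 225.9], 0.78), ([271.6, 220.6], 0.77), ([275.1, 185.7], 0.26)]
side insert_head [([305.8, 220.1], 0.66), ([290.4, 219.2], 0.62)]
side insert_foot [([252.6, 212.6], 0.92), ([350.1, 231.9], 0.86), ([325.7, 206.8], 0.54)]
campos [-0.2089 -0.7056  0.684 ]
```

View pics/top0.png

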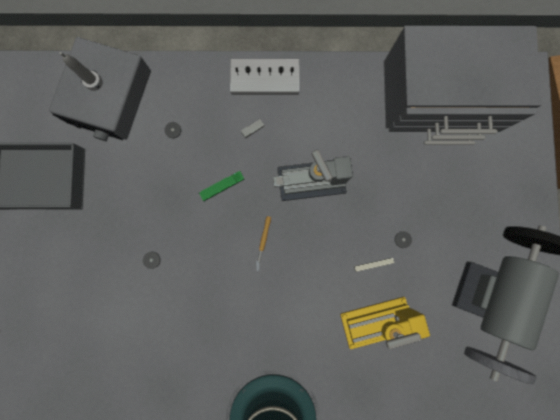

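View pics/side0.png

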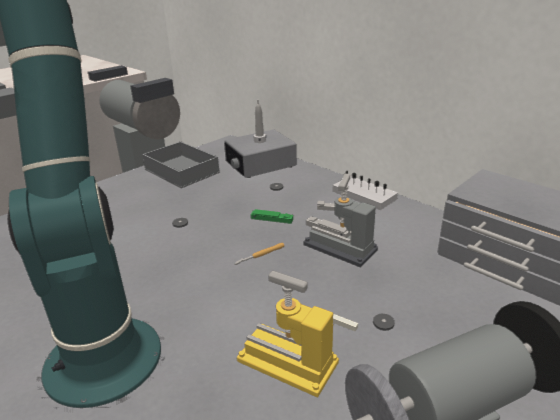

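```bash
python3 - <<'E'
from h import *
np.set_printoptions(precision=4,suppress=True)
print("base proj",proj("top",[[0,0,0],[0.5,0,0],[0.5,0.2,0],[.279,.587,.234]]).tolist())
print("mouth z.04",on_plane("top",(283.9,179.8),.04),tri((283.9,179.8),(316.3,223.8)))
print("stop z.05",on_plane("top",(327.4,174.7),.05),tri((327.4,174.7),(351.7,238.5)))
print("handle",tri((322.1,163.9),(345.5,181.9)))
print("head",on_plane("top",(274.9,182),.05),tri((274.9,182),(305.8,220.1)))
print("center",tri((298.9,179.6),(327.2,225.9)))
print("foot",on_plane("top",(324,174.5),.05),tri((324,174.5),(350.1,231.9)))
print("clamp",on_plane("top",(313.9,178.3),0),tri((313.9,178.3),(342.5,248.4)))
t=cv2.imread("pics/top0.png")[130:220,250:370];s=cv2.imread("pics/side0.png")[160:275,280:400]
cv2.imwrite("pics/c0.png",np.hstack([cv2.resize(t,(400,300),interpolation=2),cv2.resize(s,(400,300),interpolation=2)]))
E
```

```text
base proj [[272.7802583628476, 418.56883244022106], [272.486353887826, 216.77585176982552], [195.16768336676796, 216.98590404520965], [-35.05736254259108, 324.3037351608656]]
mouth z.04 [ 0.5902 -0.0292  0.04  ] [ 0.5893 -0.0288  0.0431]
stop z.05 [ 0.6012 -0.1375  0.05  ] [ 0.601  -0.1367  0.0393]
handle [ 0.6001 -0.1083  0.187 ]
head [ 0.5831 -0.0067  0.05  ] [ 0.5801 -0.0036  0.0488]
center [ 0.5883 -0.0659  0.0524]
foot [ 0.6017 -0.129   0.05  ] [ 0.6009 -0.1285  0.0548]
clamp [ 0.6007 -0.1086  0.    ] [ 0.6007 -0.1083 -0.0037]
```

View pics/c0.png

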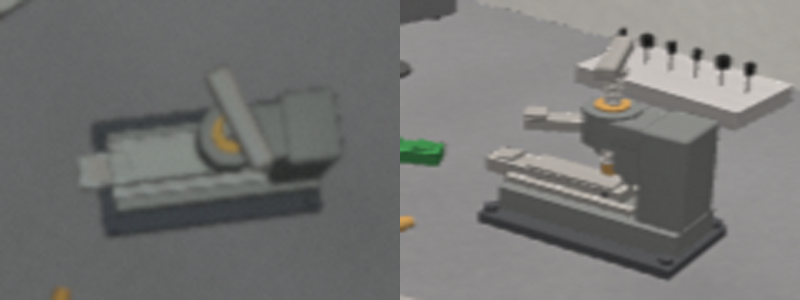

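The pictures show the grey clamp at top px (314,178) and side px (342,248). Its insert head sticks out on the left at top px (276,182). The handle bar runs from (313,152) to (328,180). The yellow clamp and the green bar are the look-alikes. I'm closing the fingers and moving in front of the head.

servo_tool(
  targets=[
    [0.025,-0.046,0,0,0,-4.75,255],
    [0.025,-0.046,0,0,0,-4.75,255],
    [0.025,-0.046,0,0,0,-4.75,255],
    [0.025,-0.046,0,0,0,-4.75,255],
    [0.025,-0.046,0,0,0,-4.75,255],
  ],
  squeeze=20,
)

```text
time: 1.42
position: [0.4049, 0.3555, 0.2339]
orientation: [1.311, 2.855, 0.001]
force: [0.4, 0.8, 0.2]
opening: 0.0442
gripper_force: 0.0
```

servo_tool(
  targets=[
    [0.025,-0.046,0,0,0,-4.75,255],
    [0.025,-0.046,0,0,0,-4.75,255],
    [0.025,-0.046,0,0,0,-4.75,255],
    [0.025,-0.046,0,0,0,-4.75,255],
    [0.025,-0.046,0,0,0,-4.75,255],
  ],
)

```text
time: 2.05
position: [0.5299, 0.1256, 0.234]
orientation: [1.87, 2.524, 0.001]
force: [0.5, 1.1, 0.9]
opening: 0.0005
gripper_force: 0.0
```

servo_tool(
  targets=[
    [0.025,-0.046,0,0,0,-4.75,255],
    [0.025,-0.046,0,0,0,-4.75,255],
    [0,0,0,0,0,0,255],
    [0,0,0,0,0,0,255],
  ],
)

```text
time: 2.55
position: [0.5788, 0.0357, 0.2334]
orientation: [-2.069, -2.363, -0.0]
force: [-0.5, 0.9, -0.1]
opening: 0.0004
gripper_force: 0.0
```

```bash
python3 - <<'E'
from h import *
np.set_printoptions(precision=4,suppress=True)
s=monitor.sense();print(s)
from scipy.spatial.transform import Rotation as R
print(R.from_rotvec(s["orientation"]).as_matrix())
im=optics.read_camera("wrist")
for t,z in[("insert_head",.048),("channel_mouth",.04),("insert_center",.05),("clamp",0),("t_handle",.187)]:
    for d in tip_of("wrist",t)[:2]: print(t,np.round(d["pixel"],1),round(d["score"],2),on_plane("wrist",d["pixel"],z))
cv2.imwrite("pics/w1.png",im)
E
```

```text
{'time': 2.55, 'qpos': array([-0.4482,  0.36  ,  0.4161,  1.802 , -0.1691,  1.0149,  0.1666]), 'dq': array([-0.0206, -0.006 , -0.0176,  0.0056,  0.0003,  0.0006,  0.0008]), 'tau': array([  1.3436, -42.4197,   4.9603, -23.4483,   0.037 ,  -0.0016,
         0.0007]), 'position': array([0.5788, 0.0357, 0.2334]), 'orientation': array([-2.0687, -2.3633, -0.0001]), 'force': array([-0.5407,  0.9359, -0.1481]), 'wrist_torque': array([-0.0028,  0.0788, -0.0101]), 'gripper_force': 0.0, 'opening': 0.0004295382687573698}
[[-0.1323  0.9912 -0.0006]
 [ 0.9912  0.1323  0.0005]
 [ 0.0006 -0.0005 -1.    ]]
insert_head [301.1 161.8] 0.87 [0.6034 0.0814 0.048 ]
insert_head [275.2 227.6] 0.84 [ 0.585  -0.0002  0.048 ]
channel_mouth [273.2 242.2] 0.73 [ 0.5856 -0.0222  0.04  ]
insert_center [286.5 110. ] 0.58 [0.579  0.1338 0.05  ]
clamp [ 27.2 353.4] 0.79 [ 0.2316 -0.2739  0.    ]
```

View pics/w1.png

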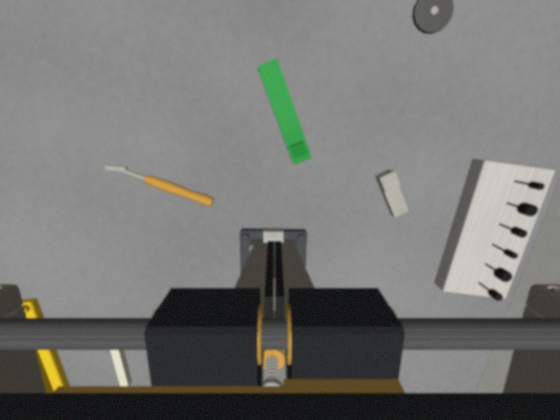

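The wrist view shows the head at px (273,236), centred under the tool, with the green bar well behind. I'm lowering in front of the head face.

servo_tool(
  targets=[
    [0.002,0,-0.04,0,0,0,255],
    [0,0,-0.04,0,0,0,255],
    [0,0,-0.04,0,0,0,255],
    [0,0,-0.04,0,0,0,255],
    [0,0,-0.018,0,0,0,255],
  ],
)

```text
time: 3.48
position: [0.5799, 0.0355, 0.0536]
orientation: [-2.068, -2.363, 0.004]
force: [0.1, 0.5, 0.0]
opening: 0.0004
gripper_force: 0.0
```

servo_tool(
  targets=[
    [0.001,-0.008,0,0,0,0,255],
    [0.001,-0.008,0,0,0,0,255],
    [0,0,0,0,0,0,255],
    [0,0,0,0,0,0,255],
  ],
)

```text
time: 3.98
position: [0.5837, 0.019, 0.0566]
orientation: [2.07, 2.362, 0.002]
force: [-0.9, 0.2, -0.8]
opening: 0.0009
gripper_force: 0.0
```

servo_tool(
  targets=[
    [0.0005,-0.004,0,0,0,0,255],
    [0.0005,-0.004,0,0,0,0,255],
    [0,0,0,0,0,0,255],
  ],
)

```text
time: 4.35
position: [0.5841, 0.0104, 0.0556]
orientation: [2.071, 2.362, -0.0]
force: [-0.1, -0.3, -0.6]
opening: -0.0
gripper_force: 0.0
```

servo_tool(
  targets=[
    [0.0003,-0.003,0,0,0,0,255],
    [0.0003,-0.003,0,0,0,0,255],
    [0,0,0,0,0,0,255],
  ],
)

```text
time: 4.72
position: [0.5847, 0.0054, 0.0555]
orientation: [-2.069, -2.363, -0.0]
force: [-0.0, 1.9, 0.4]
opening: 0.0005
gripper_force: 0.9
```

servo_tool(
  targets=[
    [0.0004,-0.003,0,0,0,0,255],
    [0.0004,-0.003,0,0,0,0,255],
    [0,0,0,0,0,0,255],
  ],
)

```text
time: 5.1
position: [0.5855, -0.0015, 0.0555]
orientation: [2.07, 2.362, -0.001]
force: [-1.3, 2.1, -0.5]
opening: 0.0006
gripper_force: 0.8
```

servo_tool(
  targets=[
    [0.0004,-0.003,0,0,0,0,255],
    [0.0003,-0.002,0,0,0,0,255],
    [0,0,0,0,0,0,255],
  ],
)

```text
time: 5.48
position: [0.5862, -0.0066, 0.0555]
orientation: [2.07, 2.362, -0.001]
force: [-0.1, 1.1, -0.8]
opening: 0.0004
gripper_force: 0.7
```

servo_tool(
  targets=[
    [0.0003,-0.002,0,0,0,0,255],
    [0,0,0,0,0,0,255],
  ],
)

```text
time: 5.72
position: [0.5865, -0.0083, 0.0555]
orientation: [2.07, 2.363, -0.0]
force: [-0.1, 0.6, -0.4]
opening: 0.0004
gripper_force: 0.8
```

servo_tool(
  targets=[
    [0.0003,-0.002,0,0,0,0,255],
    [0,0,0,0,0,0,255],
  ],
)

```text
time: 5.98
position: [0.5867, -0.009, 0.0556]
orientation: [-2.069, -2.363, -0.001]
force: [-0.4, 4.7, 0.2]
opening: 0.0001
gripper_force: 2.4
```

servo_tool(
  targets=[
    [0.0002,-0.0015,0,0,0,0,255],
    [0,0,0,0,0,0,255],
  ],
)

```text
time: 6.22
position: [0.5867, -0.0091, 0.0556]
orientation: [-2.067, -2.363, -0.002]
force: [-0.8, 7.4, 1.0]
opening: 0.0004
gripper_force: 3.9
```

servo_tool(
  targets=[
    [0.0003,-0.003,0,0,0,0,255],
    [0.0003,-0.002,0,0,0,0,255],
    [0,0,0,0,0,0,255],
    [0,0,0,0,0,0,255],
  ],
)

```text
time: 6.72
position: [0.5867, -0.0093, 0.0556]
orientation: [-2.06, -2.362, -0.006]
force: [-3.4, 16.9, 2.7]
opening: 0.0002
gripper_force: 8.4
```

```bash
python3 - <<'E'
from h import *
np.set_printoptions(precision=4,suppress=True)
for n in("top","side"):
    im=optics.read_camera(n); 
    cv2.imwrite(f"pics/{n}1.png",im)
    for t in["insert_foot","stop_face","t_handle"]:
        print(n,t,[(np.round(d["pixel"],1).tolist(),round(d["score"],2)) for d in tip_of(n,t)[:3]])
t=cv2.imread("pics/top1.png")[130:220,250:370];s=cv2.imread("pics/side1.png")[160:275,280:400]
cv2.imwrite("pics/c1.png",np.hstack([cv2.resize(t,(400,300),interpolation=2),cv2.resize(s,(400,300),interpolation=2)]))
E
```

```text
top insert_foot [([201.7, 197.9], 0.95)]
top stop_face [([325.8, 172.0], 0.88), ([392.3, 322.0], 0.61)]
top t_handle [([402.4, 338.5], 0.57), ([323.0, 164.5], 0.53), ([152.1, 260.2], 0.22)]
side insert_foot [([351.8, 231.2], 0.73), ([251.9, 214.5], 0.59)]
side stop_face [([305.6, 350.2], 0.65), ([350.5, 237.5], 0.56)]
side t_handle [([288.0, 282.2], 0.93), ([344.7, 181.5], 0.71)]
```

View pics/c1.png

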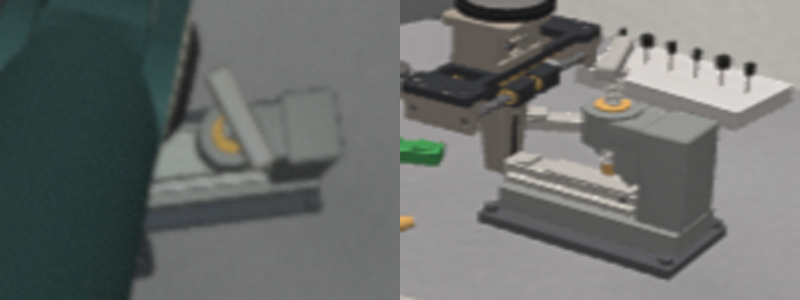

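Pushing to 17 N gave no further travel, so the insert is against the stop. The side crop shows the finger on the head face at about side px (308,206) and the screw tip still above the insert. I'm backing off, rising and turning towards the handle.

servo_tool(
  targets=[
    [-0.0007,0.005,0,0,0,0,255],
    [-0.0007,0.005,0,0,0,0,255],
    [-0.001,0.01,0,0,0,0,255],
    [-0.001,0.01,0,0,0,0,255],
    [0,0.005,0.02,0,0,0,255],
  ],
)

```text
time: 7.75
position: [0.583, 0.0192, 0.0751]
orientation: [-2.068, -2.362, 0.004]
force: [-0.3, -0.0, 0.5]
opening: 0.0006
gripper_force: 0.0
```

servo_tool(
  targets=[
    [0,0,0.05,0,0,5,0],
    [0,0,0.05,0,0,10,0],
    [0,0,0.05,0,0,10,0],
    [0,0,0.05,0,0,10,0],
    [0,0,0,0,0,10,0],
  ],
)

```text
time: 8.38
position: [0.5867, 0.0181, 0.282]
orientation: [0.998, 2.969, 0.007]
force: [0.4, -0.3, -0.3]
opening: 0.0488
gripper_force: 0.0
```

```bash
python3 - <<'E'
from h import *
from scipy.spatial.transform import Rotation as R
np.set_printoptions(precision=4,suppress=True)
s=monitor.sense();print(s["qpos"],s["position"],R.from_rotvec(s["orientation"]).as_matrix()[:,1])
im=optics.read_camera("top");cv2.imwrite("pics/top2.png",im)
for t in["insert_head","t_handle"]: print(t,[(np.round(d["pixel"],1).tolist(),round(d["score"],2)) for d in tip_of("top",t)[:4]])
im=optics.read_camera("wrist");cv2.imwrite("pics/w2.png",im)
print(s["position"],proj("wrist",[[.6,-.1085,.187],[.6,-.1085,.14]]))
for t in["insert_head","t_handle"]: print(t,[(np.round(d["pixel"],1).tolist(),round(d["score"],2)) for d in tip_of("wrist",t)[:4]])
cv2.imwrite("pics/c2.png",np.hstack([cv2.resize(cv2.imread("pics/top2.png")[130:220,250:370],(400,300),interpolation=2),cv2.resize(im,(400,300))]))
E
```

```text
[-0.2905  0.3085  0.253   1.7323 -0.0858  1.101   0.9115] [0.5867 0.0181 0.282 ] [0.6039 0.7971 0.0071]
insert_head []
t_handle [([403.9, 337.0], 0.86), ([321.4, 163.9], 0.5)]
[0.5867 0.0181 0.282 ] [[177.3276 313.8098]
 [190.9531 287.9155]]
insert_head [([319.1, 171.9], 0.89), ([252.6, 203.9], 0.58)]
t_handle []
```

View pics/c2.png

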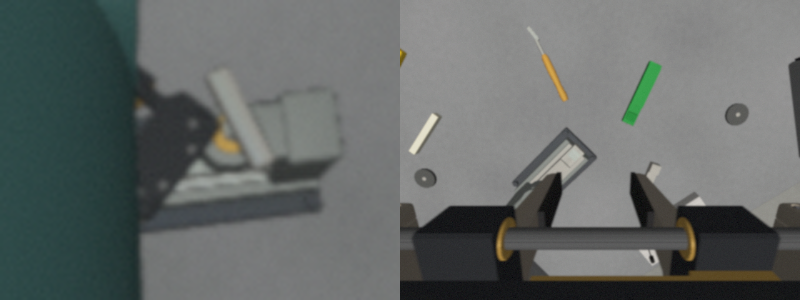

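servo_tool(
  targets=[
    [0.0022,-0.021,0,0,0,10.2,0],
    [0.0022,-0.021,0,0,0,10.2,0],
    [0.0022,-0.021,0,0,0,10.2,0],
    [0.0022,-0.021,0,0,0,10.2,0],
    [0.0022,-0.021,0,0,0,10.2,0],
  ],
)

```text
time: 9.3
position: [0.5949, -0.0871, 0.2748]
orientation: [0.377, -3.117, -0.0]
force: [-0.1, -0.4, -0.8]
opening: 0.0917
gripper_force: 0.0
```

servo_tool(
  targets=[
    [0.0022,-0.021,0,0,0,10.2,0],
    [0,0,0,0,0,0,0],
    [0,0,0,0,0,0,0],
  ],
)

```text
time: 9.68
position: [0.5973, -0.1064, 0.2751]
orientation: [0.642, -3.074, -0.001]
force: [0.1, -0.0, -0.0]
opening: 0.0921
gripper_force: 0.0
```

```bash
python3 - <<'E'
from h import *
from scipy.spatial.transform import Rotation as R
np.set_printoptions(precision=4,suppress=True)
s=monitor.sense();y=R.from_rotvec(s["orientation"]).as_matrix()[:,1];print(s["qpos"],s["position"],y,np.degrees(np.arctan2(y[1],y[0])))
im=optics.read_camera("side");ws=im.copy()
for t in["insert_head","t_handle"]: print(t,[(np.round(d["pixel"],1).tolist(),round(d["score"],2)) for d in tip_of("side",t)[:4]])
im=optics.read_camera("wrist")
print(proj("wrist",[[.6,-.1085,.187],[.6,-.1085,.14]]))
for t in["insert_head","t_handle"]: print(t,[(np.round(d["pixel"],1).tolist(),round(d["score"],2),on_plane("wrist",d["pixel"],.048 if t[0]=="i" else .187)) for d in tip_of("wrist",t)[:4]])
# bar axis in the top picture taken earlier: bright pixels near the handle
cv2.imwrite("pics/c3.png",np.hstack([cv2.resize(ws[110:245,270:450],(400,300),interpolation=2),cv2.resize(im,(400,300))]))
E
```

```text
[ 0.0272  0.3543  0.1214  1.6763 -0.0475  1.1149  2.1448] [ 0.5973 -0.1064  0.2751] [-0.4003  0.9164  0.0011] 113.59920361744938
insert_head [([311.4, 221.8], 0.91), ([292.0, 219.5], 0.57)]
t_handle [([286.5, 280.4], 0.75), ([345.2, 181.9], 0.71)]
[[270.5578 223.9024]
 [271.0291 209.6066]]
insert_head [([385.8, 238.5], 0.92, array([0.5971, 0.0605, 0.048 ])), ([340.4, 204.6], 0.63, array([ 0.5797, -0.0182,  0.048 ]))]
t_handle [([273.7, 224.2], 0.9, array([ 0.5992, -0.1064,  0.187 ])), ([411.1, 113.1], 0.62, array([ 0.474 , -0.0456,  0.187 ]))]
```

View pics/c3.png

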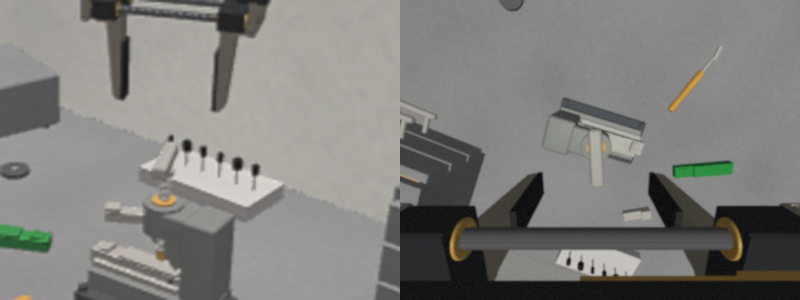

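The wrist view shows the bar under the tool at px (274,222), running along tool x as wanted. The head at about (340,205) now sits near the channel mouth. I'm lowering onto the bar and gripping.

servo_tool(
  targets=[
    [0.001,-0.001,-0.03,0,0,0,0],
    [0.001,0,-0.03,0,0,0,0],
    [0,0,-0.024,0,0,0,0],
    [0,0,0,0,0,0,0],
    [0,0,0,0,0,0,100],
  ],
  squeeze=10,
)

```text
time: 10.6
position: [0.6001, -0.1085, 0.1926]
orientation: [-0.647, 3.073, -0.001]
force: [-0.6, -0.6, 0.0]
opening: 0.0841
gripper_force: 0.0
```

servo_tool(
  targets=[
    [0,0,0,0,0,0,255],
    [0,0,0,0,0,0,255],
    [0,0,0,0,0,0,255],
    [0,0,0,0,0,0,255],
    [0,0,0,0,0,0,255],
  ],
)

```text
time: 11.22
position: [0.5994, -0.1085, 0.1916]
orientation: [-0.647, 3.074, 0.0]
force: [-0.2, 0.2, -0.7]
opening: 0.0342
gripper_force: 0.0
```

```bash
cat > st.py <<'E'
from h import *
from scipy.spatial.transform import Rotation as R
np.set_printoptions(precision=4,suppress=True)
s=monitor.sense();y=R.from_rotvec(s["orientation"]).as_matrix()[:,1]
print("t",s["time"],"yaw",round(np.degrees(np.arctan2(y[1],y[0])),2),"j7",round(s["qpos"][6],3),s["position"],"F",s["force"],"M",s["wrist_torque"],"tau7",s["tau"][6],"open",s["opening"],s["gripper_force"])
E
python3 st.py
```

```text
t 11.225 yaw 113.77 j7 2.16 [ 0.5994 -0.1085  0.1916] F [-0.1823  0.2473 -0.7168] M [ 0.1064 -0.045   0.0346] tau7 -0.000330804768964299 open 0.03416451925892911 0.0
```

servo_tool(
  targets=[
    [0,0,-0.002,0,0,0,255],
    [0,0,0,0,0,0,255],
    [0,0,0,0,0,0,255],
    [0,0,0,0,0,0,255],
  ],
)

```text
time: 11.72
position: [0.5984, -0.1055, 0.1893]
orientation: [0.649, -3.072, -0.007]
force: [-3.1, 5.6, 2.4]
opening: 0.0163
gripper_force: 10.0
```

servo_tool(
  targets=[
    [0,0,0,0,0,0,255],
    [0,0,0,0,0,0,255],
  ],
  squeeze=25,
)

```text
time: 11.98
position: [0.5984, -0.1054, 0.1893]
orientation: [0.649, -3.072, -0.007]
force: [-3.2, 5.6, 3.1]
opening: 0.0161
gripper_force: 25.0
```

```bash
python3 st.py
```

```text
t 11.975 yaw 113.87 j7 2.161 [ 0.5984 -0.1054  0.1893] F [-3.189   5.5732  3.0734] M [ 1.3896  0.6961 -0.0231] tau7 0.04254304803907871 open 0.016079025668285344 24.99487817287445
```

servo_tool(
  targets=[
    [-0.0012,0.003,0,0,0,0,255],
    [0,0,0,0,0,0,255],
    [0,0,-0.0003,0,0,-8,255],
    [0,0,-0.0003,0,0,-8,255],
    [0,0,-0.0003,0,0,-8,255],
  ],
)

```text
time: 12.6
position: [0.5986, -0.1067, 0.1885]
orientation: [0.015, 3.14, -0.002]
force: [2.1, -1.6, -4.4]
opening: 0.0156
gripper_force: 25.0
```

```bash
python3 st.py
```

```text
t 12.6 yaw 89.45 j7 1.774 [ 0.5986 -0.1067  0.1885] F [ 2.0535 -1.5818 -4.3851] M [-0.2641 -0.459   0.0492] tau7 1.0157869756221771 open 0.0155831727186467 24.993793666362762
```

servo_tool(
  targets=[
    [0,0,-0.0003,0,0,-8,255],
    [0,0,-0.0003,0,0,-8,255],
    [0,0,-0.0003,0,0,-8,255],
    [0,0,-0.0003,0,0,-8,255],
    [0,0,-0.0002,0,0,-4,255],
  ],
)

```text
time: 13.22
position: [0.598, -0.1085, 0.1873]
orientation: [0.984, 2.982, -0.005]
force: [-0.5, -5.9, -2.0]
opening: 0.0159
gripper_force: 25.0
```

```bash
python3 st.py
```

```text
t 13.225 yaw 53.48 j7 1.213 [ 0.598  -0.1085  0.1873] F [-0.5003 -5.9119 -2.0029] M [-0.9116 -0.0997  0.0028] tau7 0.32813189551234245 open 0.01592651333415834 24.99578833580017
```

servo_tool(
  targets=[
    [0,-0.002,-0.0003,0,0,-8,255],
    [-0.001,-0.001,-0.0003,0,0,-8,255],
    [-0.0005,-0.001,-0.0003,0,0,-8,255],
    [-0.0005,0,-0.0003,0,0,-8,255],
    [0,0,-0.0002,0,0,-8,255],
  ],
)

```text
time: 13.85
position: [0.5962, -0.1099, 0.1859]
orientation: [1.945, 2.467, -0.0]
force: [-1.1, -0.5, -1.0]
opening: 0.0154
gripper_force: 25.0
```

```bash
python3 st.py
```

```text
t 13.85 yaw 13.49 j7 0.6 [ 0.5962 -0.1099  0.1859] F [-1.1063 -0.4695 -0.9508] M [-0.0051  0.0311  0.0474] tau7 1.0039380937814713 open 0.015415927323168854 24.99369978904724
```

servo_tool(
  targets=[
    [-0.0003,0,-0.0001,0,0,-4,255],
    [-0.0002,0,-0.0002,0,0,-4,255],
    [-0.0002,0,-0.0001,0,0,-4,255],
    [0,0,0,0,0,0,255],
  ],
  squeeze=10,
)

```text
time: 14.35
position: [0.5955, -0.1099, 0.1856]
orientation: [2.186, 2.256, -0.001]
force: [-0.5, -1.0, 0.2]
opening: 0.016
gripper_force: 10.0
```

```bash
python3 st.py
```

```text
t 14.35 yaw 1.79 j7 0.42 [ 0.5955 -0.1099  0.1856] F [-0.5208 -1.0122  0.2369] M [-0.184   0.0095 -0.0022] tau7 -0.18056773580610752 open 0.015983058068906687 9.999522417783737
```

servo_tool(
  targets=[
    [-0.0003,0,-0.0002,0,0,-4,255],
    [-0.0002,0,-0.0001,0,0,-4,255],
    [-0.0002,0,-0.0001,0,0,-4,255],
  ],
)

```text
time: 14.72
position: [0.5948, -0.1099, 0.1852]
orientation: [2.411, 2.013, -0.0]
force: [0.4, -0.4, -1.0]
opening: 0.0159
gripper_force: 10.0
```

```bash
python3 st.py
```

```text
t 14.725 yaw -10.29 j7 0.236 [ 0.5948 -0.1099  0.1852] F [ 0.4314 -0.4392 -1.048 ] M [-0.1867  0.0538  0.0141] tau7 0.49310993403196335 open 0.015853233264934215 9.998576492071152
```

servo_tool(
  targets=[
    [-0.0003,0,-0.0001,0,0,-4,255],
    [-0.0002,0,-0.0002,0,0,-4,255],
    [-0.0002,0.0001,-0.0001,0,0,-4,255],
  ],
)

```text
time: 15.1
position: [0.5942, -0.1097, 0.1847]
orientation: [2.608, 1.75, -0.0]
force: [1.5, -0.8, -0.5]
opening: 0.0158
gripper_force: 10.0
```

```bash
python3 st.py
```

```text
t 15.1 yaw -22.28 j7 0.054 [ 0.5942 -0.1097  0.1847] F [ 1.4702 -0.8434 -0.5355] M [-0.1456  0.0038  0.0706] tau7 0.4926012083888054 open 0.015833572915852787 9.998511672019958
```

servo_tool(
  targets=[
    [-0.0002,0.0001,-0.0001,0,0,-4,255],
    [-0.0002,0.0001,-0.0002,0,0,-4,255],
    [-0.0001,0.0001,-0.0001,0,0,-4,255],
  ],
)

```text
time: 15.48
position: [0.5936, -0.1094, 0.1843]
orientation: [2.777, 1.468, -0.0]
force: [-1.0, -0.9, -1.3]
opening: 0.0158
gripper_force: 10.0
```

```bash
python3 st.py
```

```text
t 15.475 yaw -34.28 j7 -0.127 [ 0.5936 -0.1094  0.1843] F [-1.0294 -0.9    -1.3297] M [-0.1139  0.1     0.055 ] tau7 0.4887199401855469 open 0.015844328899542463 9.998587667942047
```

servo_tool(
  targets=[
    [-0.0001,0.0001,-0.0001,0,0,-4,255],
    [-0.0001,0.0001,-0.0002,0,0,-4,255],
    [-0.0001,0.0002,-0.0001,0,0,-4,255],
  ],
)

```text
time: 15.85
position: [0.5931, -0.109, 0.184]
orientation: [-2.916, -1.17, 0.001]
force: [-0.6, -0.5, -0.2]
opening: 0.0159
gripper_force: 10.0
```

```bash
python3 st.py
```

```text
t 15.85 yaw -46.29 j7 -0.308 [ 0.5931 -0.109   0.184 ] F [-0.5507 -0.5336 -0.2433] M [-0.1047  0.2594 -0.0146] tau7 0.48711296170949936 open 0.01587002741664869 9.99860554933548
```

servo_tool(
  targets=[
    [-0.0001,0.0001,-0.0001,0,0,-4,255],
    [-0.0001,0.0002,-0.0002,0,0,-4,255],
    [-0.0001,0.0001,-0.0001,0,0,-4,255],
  ],
)

```text
time: 16.23
position: [0.5927, -0.1084, 0.1836]
orientation: [-3.022, -0.858, 0.001]
force: [-0.6, -0.2, 0.6]
opening: 0.0162
gripper_force: 10.0
```

```bash
python3 st.py
```

```text
t 16.225 yaw -58.28 j7 -0.487 [ 0.5927 -0.1084  0.1836] F [-0.5592 -0.179   0.5806] M [-0.0211  0.3645 -0.0203] tau7 0.48134906217455864 open 0.01617170911841347 9.998653382062912
```

servo_tool(
  targets=[
    [-0.0001,0.0002,-0.0001,0,0,-4,255],
    [0,0.0002,-0.0002,0,0,-4,255],
    [0,0.0002,-0.0001,0,0,-4,255],
  ],
)

```text
time: 16.6
position: [0.5924, -0.1078, 0.1832]
orientation: [-3.095, -0.538, 0.002]
force: [-1.3, 0.3, 1.6]
opening: 0.0156
gripper_force: 10.0
```

```bash
python3 st.py
```

```text
t 16.6 yaw -70.28 j7 -0.666 [ 0.5924 -0.1078  0.1832] F [-1.3259  0.3051  1.6315] M [-0.0239  0.5398 -0.0392] tau7 0.4815751500427723 open 0.015617152032803304 9.998677521944046
```

servo_tool(
  targets=[
    [0,0.0002,-0.0001,0,0,-4,255],
    [0,0.0002,-0.0002,0,0,-4,255],
    [0,0.0002,-0.0001,0,0,-4,255],
  ],
)

```text
time: 16.98
position: [0.5922, -0.1071, 0.1827]
orientation: [-3.134, -0.211, 0.003]
force: [-1.4, -0.2, 2.0]
opening: 0.0162
gripper_force: 10.0
```

```bash
python3 st.py
```

```text
t 16.975 yaw -82.28 j7 -0.844 [ 0.5922 -0.1071  0.1827] F [-1.357  -0.1795  1.9755] M [0.0248 0.6346 0.0771] tau7 0.48093169927597046 open 0.016161397997300337 9.998690038919449
```

servo_tool(
  targets=[
    [0,0.0002,-0.0001,0,0,-4,255],
    [0,0.0002,-0.0002,0,0,-4,255],
    [0,0.0002,-0.0001,0,0,-4,255],
  ],
)

```text
time: 17.35
position: [0.5922, -0.1065, 0.1823]
orientation: [-3.139, 0.117, 0.003]
force: [-1.7, 0.1, 2.0]
opening: 0.0159
gripper_force: 10.0
```

```bash
python3 st.py
```

```text
t 17.35 yaw -94.28 j7 -1.02 [ 0.5922 -0.1065  0.1823] F [-1.7291  0.0782  1.959 ] M [0.1125 0.6319 0.027 ] tau7 0.4802994802594185 open 0.015887387298158074 9.99863550066948
```

servo_tool(
  targets=[
    [0,0.0002,-0.0001,0,0,-4,255],
    [0,0.0002,-0.0002,0,0,-4,255],
    [0,0.0002,-0.0001,0,0,-4,255],
  ],
)

```text
time: 17.73
position: [0.5923, -0.1058, 0.182]
orientation: [-3.109, 0.444, 0.003]
force: [-2.5, 0.4, 1.5]
opening: 0.0159
gripper_force: 10.0
```

```bash
python3 st.py
```

```text
t 17.725 yaw -106.27 j7 -1.197 [ 0.5923 -0.1058  0.182 ] F [-2.4872  0.4256  1.5339] M [ 0.1263  0.6193 -0.0216] tau7 0.47999901697039604 open 0.015905942983524306 9.998591244220734
```

servo_tool(
  targets=[
    [0,0.0002,-0.0001,0,0,-4,255],
    [0.0001,0.0001,-0.0002,0,0,-4,255],
    [0.0001,0.0001,-0.0001,0,0,-4,255],
  ],
)

```text
time: 18.1
position: [0.5926, -0.1052, 0.1816]
orientation: [-3.046, 0.767, 0.003]
force: [-2.8, 1.3, 3.1]
opening: 0.0157
gripper_force: 10.0
```

```bash
python3 st.py
```

```text
t 18.1 yaw -118.25 j7 -1.373 [ 0.5926 -0.1052  0.1816] F [-2.8259  1.32    3.0974] M [0.2752 0.7035 0.0673] tau7 0.4244507197290659 open 0.01573459647157009 10.00228464603424
```

servo_tool(
  targets=[
    [0.0001,0.0001,-0.0001,0,0,-3,255],
    [0.0001,0.0001,-0.0001,0,0,-3,255],
  ],
)

```text
time: 18.35
position: [0.5927, -0.1049, 0.1815]
orientation: [-3.002, 0.924, 0.003]
force: [-3.5, 2.0, 4.3]
opening: 0.0159
gripper_force: 10.0
```

```bash
python3 st.py
```

```text
t 18.35 yaw -124.21 j7 -1.46 [ 0.5927 -0.1049  0.1815] F [-3.5433  1.9855  4.3367] M [0.3463 0.7883 0.1048] tau7 0.25121843442320824 open 0.015903684156162886 10.009042471647263
```

servo_tool(
  targets=[
    [0,0.0001,-0.0001,0,0,-2,255],
    [0.0001,0.0001,0,0,0,-2,255],
  ],
)

```text
time: 18.6
position: [0.5929, -0.1047, 0.1814]
orientation: [-2.968, 1.028, 0.003]
force: [-3.7, 1.3, 5.2]
opening: 0.0155
gripper_force: 10.0
```

```bash
python3 st.py;python3 st.py
```

```text
t 18.6 yaw -128.2 j7 -1.519 [ 0.5929 -0.1047  0.1814] F [-3.7143  1.252   5.2041] M [0.3894 0.9374 0.1813] tau7 0.09852105053141713 open 0.015534151669226504 10.015561580657959
t 18.6 yaw -128.2 j7 -1.519 [ 0.5929 -0.1047  0.1814] F [-3.7143  1.252   5.2041] M [0.3894 0.9374 0.1813] tau7 0.09852105053141713 open 0.015534151669226504 10.015561580657959
```

servo_tool(
  targets=[
    [0,0.0001,0,0,0,-2,255],
    [0.0001,0,-0.0001,0,0,-2,255],
  ],
)

```text
time: 18.85
position: [0.593, -0.1046, 0.1814]
orientation: [-2.93, 1.131, 0.003]
force: [-4.2, 2.8, 6.6]
opening: 0.0159
gripper_force: 10.0
```

```bash
python3 st.py
```

```text
t 18.85 yaw -132.22 j7 -1.578 [ 0.593  -0.1046  0.1814] F [-4.2035  2.8172  6.5606] M [0.5461 1.0615 0.1796] tau7 0.06416450254619122 open 0.015899690208616517 10.028554648160934
```

Resistance climbed to about 0.18 N m, which is firm. I'm holding briefly, letting go and rising.

servo_tool(
  targets=[
    [0,0,0,0,0,-1,255],
    [0,0,0,0,0,0,255],
    [0,0,0,0,0,0,255],
  ],
)

```text
time: 19.23
position: [0.5931, -0.1046, 0.1813]
orientation: [-2.921, 1.155, 0.003]
force: [-4.3, 2.2, 6.1]
opening: 0.0157
gripper_force: 10.0
```

```bash
python3 st.py
```

```text
t 19.225 yaw -133.16 j7 -1.592 [ 0.5931 -0.1046  0.1813] F [-4.2582  2.2248  6.1061] M [0.5826 1.0138 0.154 ] tau7 -0.14941046945750713 open 0.015742694223710885 10.016369372606277
```

servo_tool(
  targets=[
    [0,0,0,0,0,0,0],
    [0,0,0,0,0,0,0],
    [0,0,0,0,0,0,0],
    [0,0,0,0,0,0,0],
    [0,0,0,0,0,0,0],
  ],
)

```text
time: 19.85
position: [0.5935, -0.105, 0.181]
orientation: [2.921, -1.157, -0.0]
force: [0.3, 0.4, -0.1]
opening: 0.0636
gripper_force: 0.0
```

servo_tool(
  targets=[
    [0,0,0.02,0,0,0,0],
    [0,0,0.04,0,0,0,0],
    [0,0,0.04,0,0,0,0],
    [0,0,0,0,0,0,0],
    [0,0,0,0,0,0,0],
  ],
)

```text
time: 20.48
position: [0.5934, -0.1047, 0.2813]
orientation: [-2.92, 1.157, 0.0]
force: [-0.1, 0.3, -0.2]
opening: 0.0917
gripper_force: 0.0
```

```bash
python3 st.py; python3 - <<'E'
from h import *
w=optics.read_camera("wrist");s=optics.read_camera("side")
for t in["insert_head","t_handle","insert_foot"]: print(t,[(np.round(d["pixel"],1).tolist(),round(d["score"],2)) for d in tip_of("side",t)[:4]])
cv2.imwrite("pics/c4.png",np.hstack([cv2.resize(s[110:245,270:450],(400,300),interpolation=2),cv2.resize(w,(400,300))]))
E
```

```text
t 20.475 yaw -133.22 j7 -1.672 [ 0.5934 -0.1047  0.2813] F [-0.1286  0.2866 -0.1589] M [ 0.0854  0.1927 -0.01  ] tau7 -0.005810302100144327 open 0.09170898234195374 0.0
insert_head [([292.1, 216.5], 0.98), ([310.3, 223.9], 0.73)]
t_handle [([290.5, 282.5], 0.69), ([344.7, 182.0], 0.6)]
insert_foot [([356.6, 234.3], 0.92), ([252.0, 217.3], 0.68)]
```

View pics/c4.png

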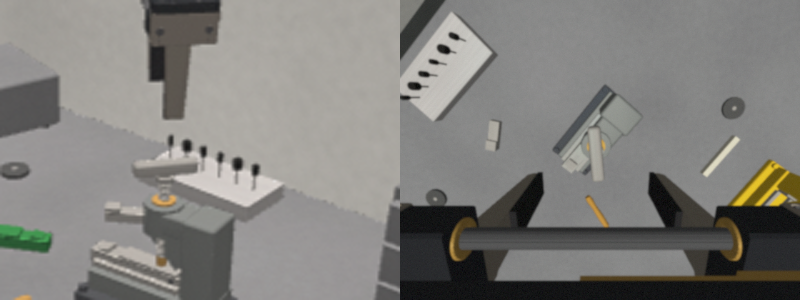

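The pictures show the bar still in line with the tool at wrist px (276,215), so it held its angle when released. The screw tip is down on the insert, the insert hasn't moved (head at side px (310,224)), and the gripper is well clear. I'm handing in.

```bash
python3 -c "from rig import bot; print(bot.sign_off())"
```

```text
the job is handed in; nothing more can be done
None
```

I pushed the insert against the stop, tightened the T-handle to about 0.18 N m (15 to 20 holds as firm by your figures), let go and handed the job in. The sign-off didn't report a verdict, and the tip force on the insert was judged from torque rather than measured.

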